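# Set the espresso tools back in order of use

## Robot

A 7-joint arm with a two-finger parallel gripper is mounted at the origin on the work surface. World frame = base frame: x ahead of the robot, y to its left, z up, the work surface at z = 0. Lengths are in m, angles in rad, forces in N, time in s.
With the tool pointing down it reaches from about 0.425 to 0.925 m from the base axis. Payload 6.8 kg.
Tool frame: the origin (TCP) lies at the very end of the fingers, on their centre line; the grasp point (between the pads) lies 19 mm behind it; z points along the fingers, y is the line along which they close (so a half turn about z gives the same grasp; the last joint's range is limited). The gripper opens to 85 mm and grips with 20 to 120 N. Pads are 22 mm wide; open, the fingers measure 114 mm over their backs; the gripper's body (76 mm by 85 mm) begins 54 mm behind the grasp point. The pads swing forward as they close: fully open they stand 13 mm farther back than shut.
Start: joints at [1.019, 0.477, 0.022, 1.555, -0.011, 1.109, -0.083], TCP at [0.29, -0.61, 0.231] pointing down, gripper open.
Joint ranges: [-2.96, 2.96], [-0.34, 2.1], [-1.41, 1.46], [0.24, 2.44], [-1.37, 4.51], [0.17, 1.92], [-2.96, 2.96]. Speed limits (rad/s): [2.39, 2.39, 3.14, 3.14, 3.14, 3.14, 3.14].

## Interface

Orientations are given as a rotation vector (axis times angle).
In Python, from bench import get_obs, viewer, r gives the robot as it stands. The module is installed in compiled form; this text tells all that it offers.
- The arm moves only by the tool play_rows, never from a script. Its argument "commands" is a list that holds one entry, the list of rows, each a list of 5 numbers: the gripper's target within -1 to 1 (shut at 1, half-way at 0, fully open at -1), then the shift along the tool's x, y, z scaled (see below), then the turn about the tool's z scaled (see below). A call has 1 to 12 rows; each row is the pose to reach, as a shift and turn from the pose commanded when the call began, along the tool's axes at that moment; what a row does not reach only later rows make up. The controller multiplies each number of a shift by 0.2 m and each number of a turn by pi/2 rad. A row lasts 1/12 s, in which the tool goes at most 41.7 mm and 7.16 degrees, less where a joint would pass 70% of its speed; a pose out of reach is approached as far as the arm can. A call with a number of a shift or a turn outside -1 to 1 is refused whole. A call with a gripper value outside its range is refused whole. The fingers move at their own pace and stop on an object; "grip_force" is the grip in N (left out, the last holds). Time passes only in rows, so rows that repeat a pose let the fingers close. It gives the time, the measured TCP pose, the force, the opening and the grip force at its end, in the units of the state.
- get_obs(): the state, without advancing time (a new reading comes with each control period).
- viewer.grab_frame(name): name is "side" or "top"; returns a dict with "pixels" (480x640x3 uint8, red, green, blue), "fovy" (degrees; the focal length in pixels is half the picture's height over the tangent of half this angle, whatever the lens; pixels are square), "cx", "cy" (the principal point, pixels), "world_to_cam" (4x4, takes a point from world to camera coordinates). Camera axes: x right, y up, looking along -z (the intrinsics and any distortion apply to the point x, -y, -z); pixel columns grow to the right and rows downward; lengths in m; the calibration is good to about 2 mm. A picture is of the moment at which its call begins. There is no depth.
- r.hand_in(): hands the job in; it is judged then, once.
Trained networks look in a picture, given as the dict that the camera call returned (one of the last four; its "shot" number tells which), for a name from the list of things; names that differ only in an ending like _2 or _b are one class to them, and where a whole thing is asked for, a point or a joint stands for the part that bears it (a point fixed in the world has none). Each returns a list of dicts, best first, with "score" (0 to 1); they miss things now and then, are a little off and sometimes report something else, mostly with a low value. They report only what shows in the picture. A call takes as long as a camera call. They do not tell look-alikes from the thing itself.
- viewer.trace(picture, thing): "pixels" (480x640 bool, what is visible of it) and "rect" ([left, top, right, bottom] in pixels, round what is visible of it).
The state is a dict: "clock": time; "joints": joint angles; "qvel": joint speeds; "tau": joint torques, N m; "tcp_pos": TCP position; "orientation": TCP orientation; "contact_force": force on the tool from outside, world axes, zero at the start; "moment": the same for the moment, N m; "grip_width": finger opening in m; "gripper_force": force on a finger pad.
Only numpy, scipy, OpenCV 4.12 (cv2) and the standard library are available. Lean on these libraries where they do the work, as an engineer would, in place of code of your own. Each camera call takes 0.05 s, during which the arm holds its last target. There are 200 camera calls.

## Task

The washed espresso tools are standing on the wire drying rack: put all four back into the wooden tool tray, one to a bay, upright and set down gently, in their order of use: dosing cup, needle tool, leveller, tamper, with the tamper in the bay next to the tamping stand and the dosing cup in the bay farthest from it. Leave the espresso cup standing where it is on the rack.

Things in the scene. Friction and masses are not known exactly. Their poses are not given: they have to be found in the camera images.
- drying_rack: Fixed low stainless wire drying rack over a thin drip tray. Origin: centre of its underside, on the counter; y runs along the row. Wire deck 100 x 474 mm, 26 mm above the origin; five places at x = 0, y = -184, -92, 0, 92, 184 mm, parted by thin wires with tops at 33 mm. The four tools and the espresso cup stand in them, one each, in any order. The rack may be the nearer or the farther row.
- tool_tray: Fixed dark wooden tool tray, 100 x 373 mm, empty. Origin: centre of its underside, on the counter; y runs along the row. Four equal bays with black rubber mats, centres at x = 0, y = -138, -46, 46, 138 mm, each 88 x 87 mm inside, floor 10 mm above the origin; rim and dividers 5 to 6 mm thick, tops at 16 mm. It may be the nearer or the farther of the two rows.
- tamping_stand: Fixed stainless tamping stand (portafilter cradle): base 100 x 96 mm, a forked rest on top, 70 mm high. Origin: centre of its underside. It stands on the counter just beyond one end of the tool tray, either the +y or the -y end, its centre about 262 mm from the tray's. (A round black knock box, 106 mm wide, 82 mm high, stands beyond the other end.)
- dosing_cup: Dosing cup: plain straight dark steel cup without handle, open at the top, 58 mm outside diameter, 52 mm high, wall 2.5 mm, about 0.14 kg, standing upright. Origin at the centre of its underside, z up. Taken round the outside from above.
- needle_tool: Needle tool standing in its foot, all one piece: slim upright aluminium handle, 21 mm diameter, from 34 to 86 mm above the origin, over a black round foot 48 mm in diameter and 34 mm high that narrows upward; about 0.12 kg. Origin at the centre of its underside, z up. Taken by the handle.
- leveller: Leveller: low thick puck, steel below (56 mm diameter, up to 20 mm) and a black knurled cap above (60 mm diameter, from 20 to 44 mm above the origin), with a flat aluminium disc on top; about 0.32 kg. Origin at the centre of its underside, z up. Taken round the cap.
- tamper: Tamper: steel disc 58 mm in diameter, 16 mm thick, with a narrow neck and an upright round wooden handle 35 mm in diameter between about 48 and 80 mm above the origin, top at 86 mm; about 0.40 kg. Origin at the centre of its underside, z up. Taken by the handle.
- espresso_cup: White espresso cup with a small handle, 65 mm across the rim, 56 mm high, standing upright in one of the five places of the drying rack. It stays there. Origin at the centre of its underside.
Things that resemble listed ones, but are neither listed nor needed, are in the scene too. What is shaped like the needle_tool but green is not meant.

How it is judged:
At the end, for the whole second after the job is handed in: The four tools stand upright (7 degrees) and at rest, each on the floor of its own bay (22 mm about its centre), in the order dosing cup, needle tool, leveller, tamper, the tamper next to the tamping stand; the espresso cup upright within 25 mm of its start (((y of tamping_stand in the frame of tool_tray above 0 m and (y of dosing_cup in the frame of tool_tray between -0.16 and -0.116 m and x of dosing_cup in the frame of tool_tray between -0.022 and 0.022 m and z of dosing_cup in the frame of tool_tray between 0.006 and 0.014 m) and (y of needle_tool in the frame of tool_tray between -0.068 and -0.024 m and x of needle_tool in the frame of tool_tray between -0.022 and 0.022 m and z of needle_tool in the frame of tool_tray between 0.006 and 0.014 m) and (y of leveller in the frame of tool_tray between 0.024 and 0.068 m and x of leveller in the frame of tool_tray between -0.022 and 0.022 m and z of leveller in the frame of tool_tray between 0.006 and 0.014 m) and (y of tamper in the frame of tool_tray between 0.116 and 0.16 m and x of tamper in the frame of tool_tray between -0.022 and 0.022 m and z of tamper in the frame of tool_tray between 0.006 and 0.014 m)) or (y of tamping_stand in the frame of tool_tray below 0 m and (y of dosing_cup in the frame of tool_tray between 0.116 and 0.16 m and x of dosing_cup in the frame of tool_tray between -0.022 and 0.022 m and z of dosing_cup in the frame of tool_tray between 0.006 and 0.014 m) and (y of needle_tool in the frame of tool_tray between 0.024 and 0.068 m and x of needle_tool in the frame of tool_tray between -0.022 and 0.022 m and z of needle_tool in the frame of tool_tray between 0.006 and 0.014 m) and (y of leveller in the frame of tool_tray between -0.068 and -0.024 m and x of leveller in the frame of tool_tray between -0.022 and 0.022 m and z of leveller in the frame of tool_tray between 0.006 and 0.014 m) and (y of tamper in the frame of tool_tray between -0.16 and -0.116 m and x of tamper in the frame of tool_tray between -0.022 and 0.022 m and z of tamper in the frame of tool_tray between 0.006 and 0.014 m))) and angle between each of dosing_cup, needle_tool, leveller, tamper's own z axis and vertical below 0.12 rad and linear speed of each of dosing_cup, needle_tool, leveller, tamper below 0.02 m/s and angular speed of each of dosing_cup, needle_tool, leveller, tamper below 0.3 rad/s and distance of espresso_cup from where it was at the start of the episode below 0.025 m and angle between espresso_cup's own z axis and vertical below 0.2 rad); the robot touches nothing.
It fails at once if the espresso cup is knocked over or pushed away (more than 25 mm) (distance of espresso_cup from where it was at the start of the episode above 0.025 m or angle between espresso_cup's own z axis and vertical above 0.4 rad).
It fails at once if a tool is dropped: it falls free of the fingers at more than 0.6 m/s (a fall of about 20 mm) ((linear speed of dosing_cup above 0.6 m/s and contact force between dosing_cup and the fingers below 0.2 N) or (linear speed of needle_tool above 0.6 m/s and contact force between needle_tool and the fingers below 0.2 N) or (linear speed of leveller above 0.6 m/s and contact force between leveller and the fingers below 0.2 N) or (linear speed of tamper above 0.6 m/s and contact force between tamper and the fingers below 0.2 N)).
It fails at once if a tool is banged down into the tray (more than 70 N) (contact force between any of dosing_cup, needle_tool, leveller, tamper and tool_tray above 70 N).
It also fails if it takes over 99 s, if anything falls off the work surface, if the arm or the gripper's body presses on something with over 40 N, if the wrist force passes 120 N, or if a joint passes its speed limit or range.

## Working session

There is one attempt and no reset: what is moved stays moved. The work goes in short steps, Python scripts to look and compute and a tool call to move; the robot and the scene stay as the last step left them, time stands still between calls to the robot, and variables do not carry over. Pictures are saved under pics/ and viewed, at most 14 in all, crops included, and the job is handed in when it is done.

Besides the shell and the picture viewer there is one more tool, called by a JSON object that holds its "op" and its "data", one argument or row to a line. play_rows: Moves the arm, as the interface text tells. Shifts and turns lie within -1 to 1; 1 stands for 0.2 m of shift or pi/2 rad of turn. Its arguments: {"type":"object","properties":{"commands":{"type":"array","items":{"type":"array","items":{"type":"array","items":{"type":"number","minimum":-1,"maximum":1}}}},"grip_force":{"type":"number"}},"required":["commands"]}

```bash
mkdir -p pics; python3 - <<'E'
from bench import get_obs, viewer, r
import cv2,numpy as np
print(get_obs())
for n in("side","top"):
    f=viewer.grab_frame(n); cv2.imwrite(f"pics/{n}0.png",f["pixels"][:,:,::-1])
    print(n,{k:v for k,v in f.items() if k!="pixels"})
    for t in "drying_rack tool_tray tamping_stand dosing_cup needle_tool leveller tamper espresso_cup".split():
        for d in viewer.trace(f,t)[:3]: print(t,round(d["score"],2),d["rect"])
E
```

```text
{'clock': 0.0, 'joints': array([ 1.01887829,  0.47780523,  0.02231534,  1.55648287, -0.01153633,
        1.10933397, -0.08307628]), 'qvel': array([ 5.74226156e-04,  2.73277622e-03, -3.43559859e-05,  2.66762950e-03,
       -2.85568167e-04, -1.15711287e-03,  5.67019326e-04]), 'tau': array([ 1.23632843e-03, -5.96445072e+01,  1.60808645e+00, -2.81194943e+01,
        1.23282822e-02,  9.14891105e-03, -2.35823717e-05]), 'tcp_pos': array([ 0.28957872, -0.60903927,  0.23030855]), 'orientation': array([-3.06275377e+00, -6.91114304e-01,  8.07768504e-04]), 'contact_force': array([-0.31830697,  0.1895984 ,  0.54101502]), 'moment': array([-0.00322806, -0.00833025, -0.00603841]), 'gripper_force': 0.0, 'grip_width': 0.08532123342183667}
side {'fovy': 49.30188144387014, 'cx': 319.3980229683955, 'cy': 239.81342670707699, 'world_to_cam': array([[-0.85527149, -0.51775527,  0.02098013,  0.43647312],
       [ 0.30832814, -0.4759466 ,  0.82365563, -0.22955186],
       [-0.41646662,  0.71091794,  0.56670207, -0.87157169],
       [ 0.        ,  0.        ,  0.        ,  1.        ]]), 'shot': 1}
drying_rack 
[... 546 characters left out ...]
7427],
       [ 0.98595765,  0.01172374,  0.1665835 , -0.55470979],
       [-0.16677039,  0.01734316,  0.98584322, -0.83549257],
       [ 0.        ,  0.        ,  0.        ,  1.        ]]), 'shot': 2}
drying_rack 0.79 [173.9, 267.2, 456.0, 344.8]
drying_rack 0.25 [244.7, 283.3, 279.1, 322.2]
tool_tray 0.87 [209.5, 163.6, 418.8, 234.3]
tamping_stand 0.77 [136.5, 149.0, 204.8, 211.9]
dosing_cup 0.96 [243.7, 282.5, 278.6, 322.8]
needle_tool 0.81 [408.6, 297.2, 439.3, 326.7]
needle_tool 0.8 [476.4, 289.1, 512.3, 317.1]
leveller 0.68 [186.9, 278.3, 228.9, 316.2]
tamper 0.59 [350.3, 291.2, 385.7, 323.3]
espresso_cup 0.85 [292.9, 277.2, 335.7, 320.4]
espresso_cup 0.53 [175.2, 265.5, 456.5, 347.5]
```

```bash
python3 - <<'E'
import cv2,numpy as np
a=cv2.imread("pics/top0.png")[130:370,120:540]; b=cv2.imread("pics/side0.png")[160:360,140:450]
cv2.imwrite("pics/topc.png",cv2.resize(a,(798,456),interpolation=cv2.INTER_CUBIC))
cv2.imwrite("pics/sidec.png",cv2.resize(b,(775,500),interpolation=cv2.INTER_CUBIC))
E
```

```text
(no output)
```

View pics/topc.png

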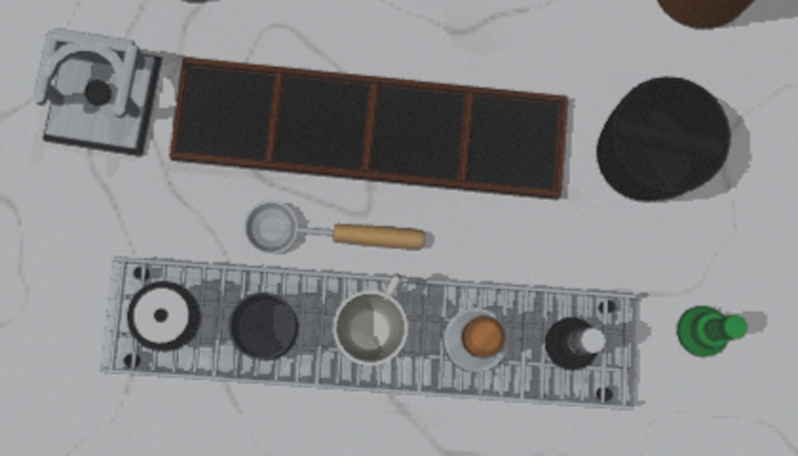

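View pics/sidec.png

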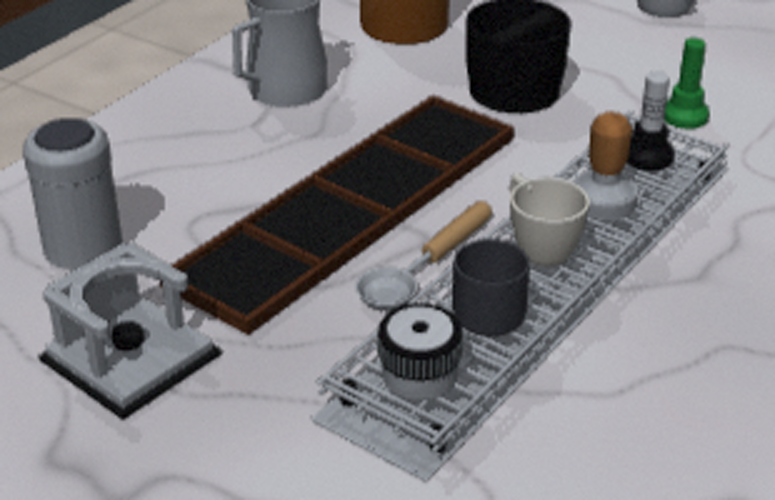

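The top view shows the tray in the farther row, with the stand at its left (+y) end. From left to right the rack holds the leveller (208,297), dosing cup (261,303), espresso cup (314,299), tamper (368,307) and needle tool (424,312). There are two needle-tool candidates: black and aluminium on the rack at (424,312), and green off the rack at (494,303). The one on the rack is meant, as its colours fit and the enlarged crop confirms it.

```bash
cat > h.py <<'E'
from bench import get_obs, viewer, r
import cv2,numpy as np
from scipy.optimize import least_squares
P=dict(dosing_cup=[(29,0),(29,52)],needle_tool=[(24,0),(24,8),(10.5,34),(10.5,86)],leveller=[(28,0),(28,20),(30,20),(30,44)],
 tamper=[(29,0),(29,16),(17.5,48),(17.5,80),(12,86)],espresso_cup=[(20,0),(32.5,56)])
def proj(f,X):
    W=f["world_to_cam"]; c=np.asarray(X)@W[:3,:3].T+W[:3,3]; F=240/np.tan(np.radians(f["fovy"]/2))
    return np.c_[f["cx"]+F*c[:,0]/-c[:,2], f["cy"]+F*c[:,1]/c[:,2]]
def back(f,uv,z):
    W=f["world_to_cam"]; F=240/np.tan(np.radians(f["fovy"]/2)); uv=np.asarray(uv,float)
    d=np.c_[(uv[:,0]-f["cx"])/F,-(uv[:,1]-f["cy"])/F,-np.ones(len(uv))]@W[:3,:3]
    o=-W[:3,:3].T@W[:3,3]; return o+d*((z-o[2])/d[:,2])[:,None]
def prof(t,x,y,z0):
    a=np.linspace(0,2*np.pi,48,endpoint=False)
    return np.vstack([np.c_[x+R/1e3*np.cos(a),y+R/1e3*np.sin(a),0*a+z0+h/1e3] for R,h in P[t]])
def fit(t,obs,z0,x0):
    def e(p):
        o=[]
        for f,rc in obs:
            q=proj(f,prof(t,p[0],p[1],z0)); o+=list(np.r_[q.min(0),q.max(0)]-rc)
        return np.array(o)
    s=least_squares(e,x0,loss="soft_l1"); return s.x,e(s.x)
def box(f,m,z):
    pts=np.argwhere(m)[:,::-1]; w=back(f,pts,z)[:,:2]
    (c,s,a)=cv2.minAreaRect((w*1000).astype(np.float32)); return np.array(c)/1000,s,a
E
python3 - <<'E'
from h import *
fs=[viewer.grab_frame(n) for n in("side","top")]
for t in P:
    obs=[];
    for f in fs: obs.append((f,viewer.trace(f,t)[0]["rect"]))
    x,e=fit(t,obs,.026,[.55,0]); print(t,x.round(4),e.round(1))
    for o in obs:
        x,e=fit(t,[o],.026,[.55,0]); print('   single',x.round(4),e.round(1))
for f in fs:
  for t,z in(("tool_tray",.016),("drying_rack",.026)):
    print(t,box(f,viewer.trace(f,t)[0]["pixels"],z))
print(box(fs[1],viewer.trace(fs[1],"tamping_stand")[0]["pixels"],0.01))
E
```

```text
dosing_cup [0.4488 0.0343] [ 4.1 -2.1 -0.5 -0.4 -3.   0.9  0.2 -1. ]
   single [0.4494 0.0394] [ 2.5 -0.9 -2.1  0.9]
   single [0.4488 0.0317] [-1.4  0.9  1.7 -1. ]
needle_tool [ 0.4491 -0.3529] [ 12.1 -19.1  14.7 -22.4  -3.1  -0.2  -0.2  -0.8]
   single [ 0.4372 -0.2442] [-2.   0.5  1.9 -0.5]
   single [ 0.4482 -0.3552] [-1.8  0.3  1.3 -0.3]
leveller [0.4639 0.1269] [130.7  22.4  90.   -8.6  -0.4  -3.5  -1.   -0.8]
   single [0.6404 0.2608] [  3.3  28.5 -34.1  -1.4]
   single [0.4603 0.1256] [ 0.3 -1.4 -0.3  1.4]
tamper [ 0.4393 -0.1492] [-1.1  1.8  0.4  2.   0.  -1.5  1.2  0.9]
   single [ 0.4419 -0.1565] [-0.7  0.   0.7 -0.1]
   single [ 0.4388 -0.1481] [-0.6 -1.2  0.6  1.1]
espresso_cup [ 0.449  -0.0561] [ 1.6 -0.8 -1.1 -1.7  0.3  6.6 -2.1 -0.9]
   single [ 0.4473 -0.0517] [ 1.3  0.4 -1.3 -0.3]
   single [ 0.4521 -0.0576] [ 1.2  4.7 -1.2 -2.8]Traceback (most recent call last):
  File "<stdin>", line 11, in <module>
IndexError: list index out of range
```

```bash
cat >> h.py <<'E'
exp0=dict(leveller=(.455,.126),dosing_cup=(.449,.034),espresso_cup=(.447,-.057),tamper=(.44,-.15),needle_tool=(.437,-.244))
def pick(f,t,xy,z0=.026,tol=25):
    q=proj(f,prof(t,*xy,z0)); q=np.r_[q.min(0),q.max(0)]
    c=[d for d in viewer.trace(f,t) if np.abs(np.array(d["rect"])-q).max()<tol]
    return c[0] if c else None
E
python3 - <<'E'
from h import *
from collections import defaultdict
R=defaultdict(list)
for i in range(4):
  for n in("side","top"):
    f=viewer.grab_frame(n); 
    if n=="side": fs=f
    else: ft=f
    for t in P:
        d=pick(f,t,exp0[t])
        if d: R[t,n].append(d["rect"])
    for t in("tool_tray",'drying_rack'):
        d=viewer.trace(f,t)
        if d and i<2: print(n,t,d[0]["score"],box(f,d[0]["pixels"],.016 if t=="tool_tray" else .026))
for t in P:
    for n,f in(("side",fs),("top",ft)):
        if R[t,n]:
            A=np.array(R[t,n]); x,e=fit(t,[(f,np.median(A,0))],.026,exp0[t]); print(t,n,len(A),A.std(0).round(1),x.round(4),e.round(1))
# tray by colour
for n,f in(("side",fs),("top",ft)):
    h=cv2.cvtColor(f["pixels"],cv2.COLOR_RGB2HSV); m=((h[...,0]<12)&(h[...,1]>90)&(h[...,2]<140)).astype(np.uint8)
    k,l,s,c=cv2.connectedComponentsWithStats(m)
    for j in range(1,k):
        if s[j,4]>100:
            print(n,s[j],c[j],box(f,l==j,.016)); cv2.imwrite(f"pics/m_{n}.png",m*255)
            hull=cv2.convexHull(np.argwhere(l==j)[:,::-1].astype(np.int32)); ap=cv2.approxPolyDP(hull,4,True)[:,0]; print(ap.tolist(), back(f,ap,.016)[:,:2].round(4).tolist())
E
```

```text
side tool_tray 0.97 (array([ 0.63761591, -0.04704573]), (388.5289306640625, 121.56002807617188), 85.54045104980469)
side drying_rack 0.58 (array([ 0.44416907, -0.04102164]), (508.1866455078125, 124.18107604980469), 86.41634368896484)
top tool_tray 0.83 (array([ 0.64263025, -0.05446742]), (372.60028076171875, 104.47136688232422), 84.78947448730469)
top drying_rack 0.57 (array([ 0.44920605, -0.0569977 ]), (480.8608093261719, 106.11116790771484), 86.32097625732422)
side tool_tray 0.82 (array([ 0.63855017, -0.04484882]), (384.0566101074219, 113.27886962890625), 84.90373992919922)
side drying_rack 0.78 (array([ 0.44443207, -0.04249805]), (512.50634765625, 124.62696075439453), 86.44666290283203)
top tool_tray 0.62 (array([ 0.64335547, -0.05481383]), (373.5873107910156, 105.95699310302734), 84.8939208984375)
top drying_rack 0.91 (array([ 0.44935416, -0.05713901]), (480.536376953125, 104.7989730834961), 86.51165008544922)
dosing_cup side 4 [1.4 0.7 1.3 0.5] [0.4528 0.0384] [-0.3  0.1  0.3 -0.1]
dosing_cup top 4 [1.3 0.3 0.8 1.8] [0.4493 0.0347] [-0.7  0.7  0.8 -0.7]
needle_tool side 4 [1.  0
[... 1374 characters left out ...]
8], [209, 266], [312, 199]] [[0.5782, -0.2264], [0.601, 0.1497], [0.6731, 0.1413], [0.7058, 0.1157], [0.6734, -0.2329]]
top [464 107  21  20 102] [473.71568627 117.04901961] (array([ 0.803013  , -0.35031757]), (32.03234100341797, 42.220176696777344), 76.0303955078125)
[[484, 108], [481, 123], [467, 125], [464, 120], [473, 108]] [[0.8197, -0.3706], [0.7899, -0.3636], [0.7855, -0.3371], [0.7953, -0.3319], [0.8194, -0.3498]]
top [ 210  161  208   73 1816] [316.71255507 198.94603524] (array([ 0.6446474 , -0.05402762]), (369.902587890625, 98.609130859375), 84.78935241699219)
[[417, 181], [413, 233], [210, 212], [217, 161]] [[0.6761, -0.2409], [0.5795, -0.2314], [0.6133, 0.1328], [0.7087, 0.1242]]
```

```bash
cat > go.py <<'E'
import sys; from bench import get_obs; import numpy as np
from scipy.spatial.transform import Rotation as R
o=get_obs(); M=R.from_rotvec(o["orientation"]).as_matrix(); x=np.array([float(a) for a in sys.argv[1:4]])
yw=np.degrees(np.arctan2(M[1,1],M[0,1]))
print("pos",o["tcp_pos"].round(4),"yawY",yw.round(2),"w",o["grip_width"].round(4),"t",round(o["clock"],2),"shift",(M.T@(x-o["tcp_pos"])/.2).round(3),"turn",round((yw+4.4)/90,3),"F",o["contact_force"].round(1))
E
sed -n 1,1p go.py >/dev/null; python3 go.py .439 -.2365 .2
```

```text
Traceback (most recent call last):
  File "go.py", line 5, in <module>
    print("pos",o["tcp_pos"].round(4),"yawY",yw.round(2),"w",o["grip_width"].round(4),"t",round(o["clock"],2),"shift",(M.T@(x-o["tcp_pos"])/.2).round(3),"turn",round((yw+4.4)/90,3),"F",o["contact_force"].round(1))
                                                             ^^^^^^^^^^^^^^^^^^^^^
AttributeError: 'float' object has no attribute 'round'
```

{"op": "play_rows", "data": {
  "commands": [
    [[-1,0.1,-0.1,0.02,-0.07],[-1,0.25,-0.25,0.05,-0.14],[-1,0.4,-0.4,0.1,-0.22],[-1,0.55,-0.55,0.1,-0.3],[-1,0.735,-0.68,0.1,-0.37],[-1,0.735,-0.68,0.1,-0.45],[-1,0.735,-0.68,0.1,-0.52],[-1,0.735,-0.68,0.1,-0.6],[-1,0.735,-0.68,0.1,-0.669],[-1,0.735,-0.68,0.1,-0.669],[-1,0.735,-0.68,0.1,-0.669]]
  ],
  "grip_force": 40
}}

```text
clock: 5.67
tcp_pos: [0.3641, -0.4238, 0.2114]
orientation: [2.308, 2.131, 0.0]
contact_force: [0.6, 0.0, -0.4]
grip_width: 0.0855
gripper_force: 0.0
```

```bash
python3 go.py .439 -.2365 .2
```

```text
Traceback (most recent call last):
  File "go.py", line 5, in <module>
    print("pos",o["tcp_pos"].round(4),"yawY",yw.round(2),"w",o["grip_width"].round(4),"t",round(o["clock"],2),"shift",(M.T@(x-o["tcp_pos"])/.2).round(3),"turn",round((yw+4.4)/90,3),"F",o["contact_force"].round(1))
                                                             ^^^^^^^^^^^^^^^^^^^^^
AttributeError: 'float' object has no attribute 'round'
```

```bash
sed -i 's/o\["grip_width"\].round(4)/round(float(o["grip_width"]),4)/; s/yw.round(2)/round(float(yw),2)/' go.py; python3 go.py .439 -.2365 .2
```

```text
pos [ 0.3641 -0.4238  0.2114] yawY -4.57 w 0.0855 t 5.67 shift [0.963 0.299 0.057] turn -0.002 F [ 0.6  0.  -0.4]
```

{"op": "play_rows", "data": {
  "commands": [
    [[-1,0.1,0.03,0.0,0],[-1,0.25,0.08,0.05,0],[-1,0.4,0.13,0.1,0],[-1,0.55,0.18,0.15,0],[-1,0.7,0.23,0.2,0],[-1,0.85,0.27,0.2,0],[-1,0.963,0.299,0.25,0],[-1,0.963,0.299,0.25,0],[-1,0.963,0.299,0.25,0],[-1,0.963,0.299,0.25,0]]
  ]
}}

```text
clock: 6.5
tcp_pos: [0.4383, -0.2371, 0.1614]
orientation: [2.307, 2.132, -0.001]
contact_force: [-1.3, -0.2, 0.4]
grip_width: 0.0854
gripper_force: 0.0
```

```bash
python3 go.py .439 -.2365 .067; python3 - <<'E'
from h import *
A=[]
for n,(u,v) in (("side",(390,205)),("top",(424,300))):
    f=viewer.grab_frame(n); c=f["pixels"][v-70:v+70,u-90:u+90,::-1].copy(); A.append(cv2.resize(c,(396,308),interpolation=cv2.INTER_CUBIC))
cv2.imwrite("pics/n1.png",np.hstack(A))
E
```

```text
pos [ 0.4383 -0.2371  0.1614] yawY -4.51 w 0.0854 t 6.5 shift [0.003 0.003 0.472] turn -0.001 F [-1.3 -0.2  0.4]
```

View pics/n1.png

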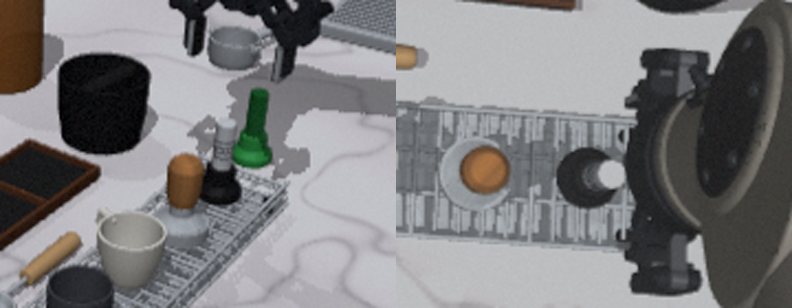

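{"op": "play_rows", "data": {
  "commands": [
    [[-1,0,0,0.1,0],[-1,0,0,0.2,0],[-1,0,0,0.3,0],[-1,0,0,0.4,0],[-1,0,0,0.47,0],[-1,0,0,0.47,0],[-1,0,0,0.47,0]]
  ]
}}

```text
clock: 7.18
tcp_pos: [0.4379, -0.237, 0.0671]
orientation: [-2.306, -2.132, 0.001]
contact_force: [0.3, 0.0, 0.7]
grip_width: 0.0854
gripper_force: 0.0
```

```bash
python3 go.py .439 -.2365 .067; python3 - <<'E'
from h import *
A=[]
for n,(u,v) in (("side",(390,205)),("top",(424,300))):
    f=viewer.grab_frame(n); print(proj(f,[(.439,-.2365,.067)])); c=f["pixels"][v-70:v+70,u-90:u+90,::-1].copy(); A.append(cv2.resize(c,(396,308),interpolation=cv2.INTER_CUBIC))
cv2.imwrite("pics/n2.png",np.hstack(A))
E
```

```text
pos [ 0.4379 -0.237   0.0671] yawY -4.49 w 0.0854 t 7.18 shift [0.003 0.005 0.001] turn -0.001 F [0.3 0.  0.7]
[[401.01406036 207.34140405]]
[[424.45925337 311.06636451]]
```

View pics/n2.png

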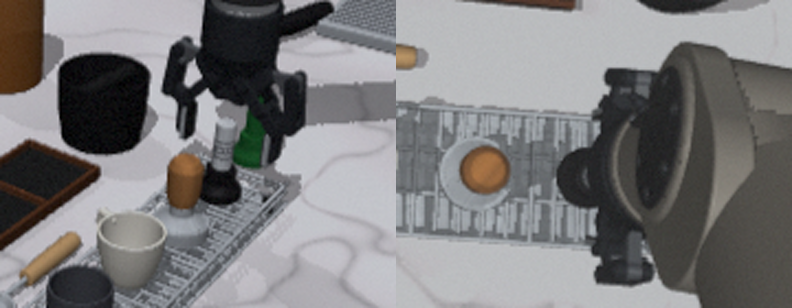

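The side crop suggests the handle (225,140) sits slightly left of the finger midpoint (about 237). I'll overlay the projected finger tips to check.

```bash
python3 - <<'E'
from h import *
from scipy.spatial.transform import Rotation as Ro
o=get_obs(); M=Ro.from_rotvec(o["orientation"]).as_matrix(); p=o["tcp_pos"]
f=viewer.grab_frame("side"); u,v,k=395,195,8
c=cv2.resize(f["pixels"][v-37:v+37,u-50:u+50,::-1],None,fx=k,fy=k,interpolation=cv2.INTER_CUBIC)
def dot(X,col):
    q=(proj(f,[X])[0]-[u-50,v-37]+.5)*k; cv2.circle(c,tuple(int(a) for a in q),4,col,-1)
for s in(-1,1):
    for w in(.0427,.057): dot(p+M@[0,s*w,-.013],(0,0,255))
for t,xy in(("needle_tool",(.438,-.2365)),):
    for h in(0,34,60,86): dot((*xy,.026+h/1e3),(0,255,0))
for s in(-1,1):
    dot((.438,-.2365+s*.024,.026),(255,0,0)); dot((.438+s*.024,-.2365,.026),(255,0,0))
cv2.imwrite("pics/n3.png",c)
E
```

```text
(no output)
```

View pics/n3.png

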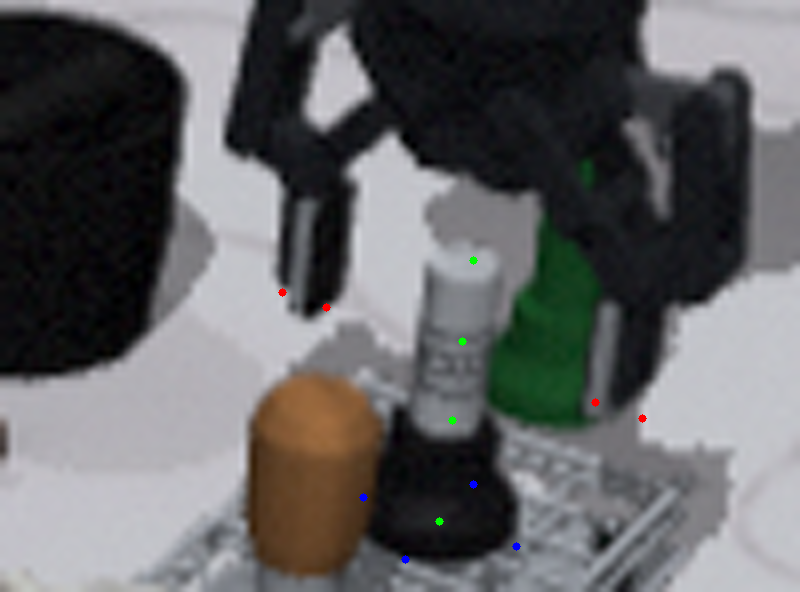

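Projected tips and tool axis both agree with the picture, with the handle at about (462,340) between the pads. Closing.

{"op": "play_rows", "data": {
  "commands": [
    [[1,0,0,0,0],[1,0,0,0,0],[1,0,0,0,0],[1,0,0,0,0],[1,0,0,0,0],[1,0,0,0,0],[1,0,0,0,0],[1,0,0,0,0],[1,0,0,0,0],[1,0,0,0,0]]
  ],
  "grip_force": 40
}}

```text
clock: 8.17
tcp_pos: [0.4383, -0.2361, 0.0672]
orientation: [-2.304, -2.135, 0.0]
contact_force: [-0.4, 0.1, -1.4]
grip_width: 0.0202
gripper_force: 39.1
```

{"op": "play_rows", "data": {
  "commands": [
    [[1,0,0,-0.03,0],[1,0,0,-0.08,0],[1,0,0,-0.15,0],[1,0,0,-0.25,0],[1,0,0,-0.35,0],[1,0,0,-0.45,0],[1,0,0,-0.52,0],[1,0,0,-0.55,0],[1,0,0,-0.55,0]]
  ]
}}

```text
clock: 8.92
tcp_pos: [0.4395, -0.2366, 0.1793]
orientation: [2.302, 2.133, 0.002]
contact_force: [0.6, -0.2, -1.1]
grip_width: 0.0198
gripper_force: 39.1
```

```bash
python3 go.py .6404 -.0998 .167
```

```text
pos [ 0.4395 -0.2366  0.1793] yawY -4.37 w 0.0198 t 8.92 shift [0.759 0.949 0.064] turn 0.0 F [ 0.6 -0.2 -1.1]
```

{"op": "play_rows", "data": {
  "commands": [
    [[1,0.03,0.04,0,0],[1,0.09,0.12,0,0],[1,0.18,0.23,0,0],[1,0.29,0.36,0,0],[1,0.4,0.5,0,0],[1,0.51,0.64,0,0],[1,0.61,0.76,0,0],[1,0.69,0.86,0,0],[1,0.74,0.92,0,0],[1,0.759,0.949,0,0],[1,0.759,0.949,0,0],[1,0.759,0.949,0,0]]
  ]
}}

```text
clock: 9.92
tcp_pos: [0.6384, -0.0995, 0.1761]
orientation: [-2.303, -2.134, 0.003]
contact_force: [0.1, -0.1, -1.2]
grip_width: 0.0202
gripper_force: 39.3
```

```bash
python3 go.py .6404 -.0998 .055
```

```text
pos [ 0.6384 -0.0995  0.1761] yawY -4.36 w 0.0202 t 9.92 shift [-0.     0.012  0.605] turn 0.0 F [ 0.1 -0.1 -1.2]
```

{"op": "play_rows", "data": {
  "commands": [
    [[1,0,0.01,0.05,0],[1,0,0.01,0.13,0],[1,0,0.01,0.24,0],[1,0,0.01,0.36,0],[1,0,0.01,0.46,0],[1,0,0.01,0.53,0],[1,0,0.01,0.57,0],[1,0,0.01,0.585,0],[1,0,0.01,0.595,0],[1,0,0.01,0.6,0],[1,0,0.01,0.6,0],[1,0,0.01,0.6,0]]
  ]
}}

```text
clock: 10.92
tcp_pos: [0.642, -0.0994, 0.0583]
orientation: [2.303, 2.134, 0.002]
contact_force: [-0.1, 0.1, -1.3]
grip_width: 0.0197
gripper_force: 39.3
```

```bash
python3 go.py .6404 -.0998 .051;  python3 - <<'E'
from h import *
f=viewer.grab_frame("side"); u,v,k=285,240,6
c=cv2.resize(f["pixels"][v-50:v+50,u-66:u+66,::-1],None,fx=k,fy=k,interpolation=cv2.INTER_CUBIC)
ya=np.array([.091,.996]); xa=np.array([.996,-.091]); C=np.array([.6446,-.054])
for z,col in((.016,(0,0,255)),):
  for sx in(-.05,.05):
    for y in(-.1865,-.092,0,.092,.1865):
      q=(proj(f,[(*(C+xa*sx+ya*y),z)])[0]-[u-66,v-50]+.5)*k; cv2.circle(c,tuple(int(a) for a in q),4,col,-1)
cv2.imwrite("pics/p1.png",c)
E
```

```text
pos [ 0.642  -0.0994  0.0583] yawY -4.36 w 0.0197 t 10.92 shift [-0.002 -0.008  0.037] turn 0.0 F [-0.1  0.1 -1.3]
```

View pics/p1.png

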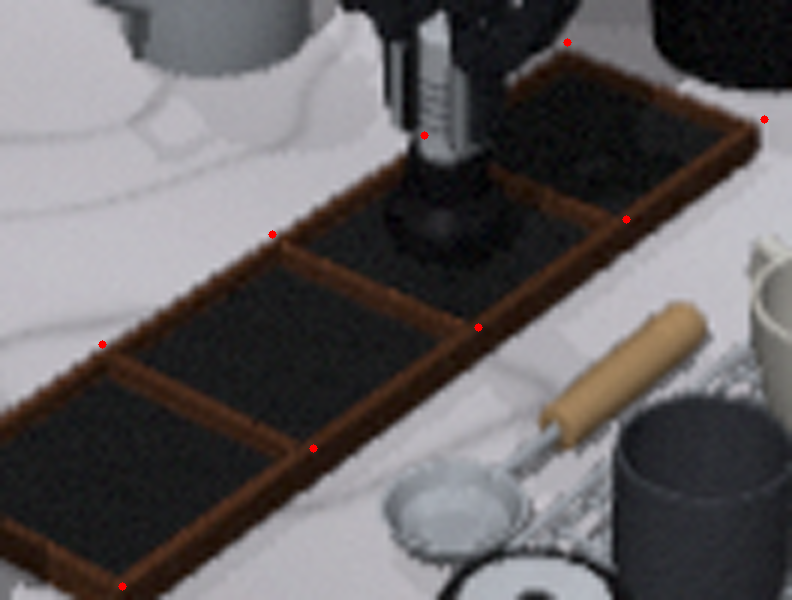

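Needle tool hangs over the centre of the third bay (foot at about (445,215) in the crop). Lowering gently.

{"op": "play_rows", "data": {
  "commands": [
    [[1,0,0,0.01,0],[1,0,0,0.018,0],[1,0,0,0.025,0],[1,0,0,0.03,0],[1,0,0,0.035,0],[1,0,0,0.035,0],[1,0,0,0.035,0]]
  ]
}}

```text
clock: 11.55
tcp_pos: [0.6414, -0.0994, 0.0512]
orientation: [2.304, 2.135, -0.0]
contact_force: [-2.1, 0.1, 5.8]
grip_width: 0.0198
gripper_force: 40.2
```

{"op": "play_rows", "data": {
  "commands": [
    [[0.5,0,0,0,0],[0.3,0,0,0,0],[0,0,0,0,0],[-1,0,0,0,0],[-1,0,0,0,0],[-1,0,0,0,0],[-1,0,0,-0.05,0],[-1,0,0,-0.2,0],[-1,0,0,-0.4,0],[-1,0,0,-0.55,0],[-1,0,0,-0.65,0],[-1,0,0,-0.65,0]]
  ]
}}

```text
clock: 12.55
tcp_pos: [0.6445, -0.0993, 0.1869]
orientation: [2.299, 2.13, 0.01]
contact_force: [0.9, 0.2, 0.0]
grip_width: 0.0855
gripper_force: 0.0
```

```bash
python3 go.py .4425 -.1495 .16
```

```text
pos [ 0.6445 -0.0993  0.1869] yawY -4.37 w 0.0855 t 12.55 shift [-0.327 -0.989  0.125] turn 0.0 F [0.9 0.2 0. ]
```

{"op": "play_rows", "data": {
  "commands": [
    [[-1,-0.05,-0.15,0,0],[-1,-0.11,-0.33,0,0],[-1,-0.17,-0.52,0,0],[-1,-0.24,-0.72,0,0],[-1,-0.29,-0.89,0,0],[-1,-0.327,-0.989,0.05,0],[-1,-0.327,-0.989,0.12,0],[-1,-0.327,-0.989,0.125,0],[-1,-0.327,-0.989,0.125,0],[-1,-0.327,-0.989,0.125,0]]
  ]
}}

```text
clock: 13.38
tcp_pos: [0.4402, -0.1492, 0.1559]
orientation: [2.303, 2.136, 0.001]
contact_force: [0.0, -0.3, -1.3]
grip_width: 0.0854
gripper_force: 0.0
```

```bash
python3 go.py .4425 -.1495 .067
```

```text
pos [ 0.4402 -0.1492  0.1559] yawY -4.32 w 0.0854 t 13.38 shift [-0.001  0.011  0.445] turn 0.001 F [ 0.  -0.3 -1.3]
```

{"op": "play_rows", "data": {
  "commands": [
    [[-1,0,0.01,0.1,0],[-1,0,0.01,0.2,0],[-1,0,0.01,0.3,0],[-1,0,0.01,0.4,0],[-1,0,0.01,0.445,0],[-1,0,0.01,0.445,0],[-1,0,0.01,0.445,0]]
  ]
}}

```text
clock: 13.97
tcp_pos: [0.4418, -0.1494, 0.0666]
orientation: [-2.304, -2.136, -0.0]
contact_force: [-0.1, -1.0, -0.5]
grip_width: 0.0853
gripper_force: 0.0
```

```bash
cat > pic.py <<'E'
import sys
from h import *
from scipy.spatial.transform import Rotation as Ro
t,x,y,z0,out=sys.argv[1],*map(float,sys.argv[2:5]),sys.argv[5]
o=get_obs(); M=Ro.from_rotvec(o["orientation"]).as_matrix(); p=o["tcp_pos"]
f=viewer.grab_frame("side"); u,v=proj(f,[(x,y,z0+.04)])[0].astype(int); k=7
c=cv2.resize(f["pixels"][v-40:v+40,u-50:u+50,::-1],None,fx=k,fy=k,interpolation=cv2.INTER_CUBIC)
def dot(X,col):
    q=(proj(f,[X])[0]-[u-50,v-40]+.5)*k; cv2.circle(c,tuple(int(a) for a in q),3,col,-1)
for s in(-1,1): dot(p+M@[0,s*.0427,-.013],(0,0,255))
for q in prof(t,x,y,z0)[::6]: dot(q,(0,255,0))
cv2.imwrite(out,c)
E
python3 pic.py tamper .4425 -.1495 .026 pics/t1.png; python3 go.py .4425 -.1495 .067
```

```text
pos [ 0.4422 -0.1496  0.0672] yawY -4.34 w 0.0851 t 14.02 shift [0.001 0.002 0.001] turn 0.001 F [ 0.1 -0.4 -0.1]
```

View pics/t1.png

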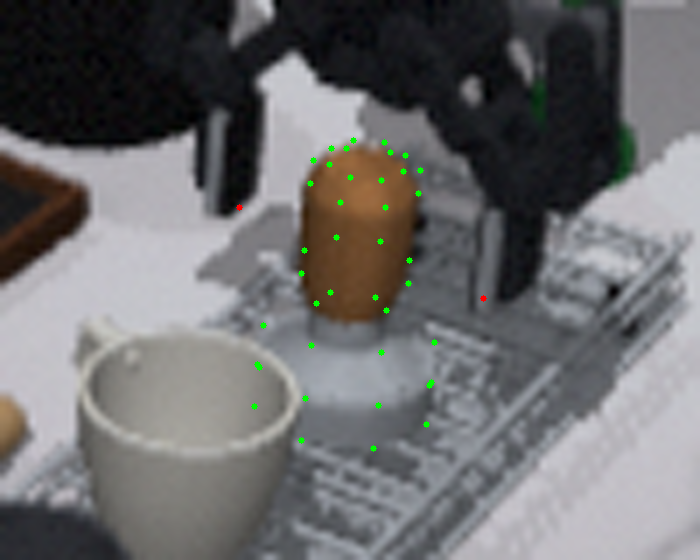

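The tamper outline fits at (360,250) and lies midway between the pads. Gripping it.

{"op": "play_rows", "data": {
  "commands": [
    [[1,0,0,0,0],[1,0,0,0,0],[1,0,0,0,0],[1,0,0,0,0],[1,0,0,0,0],[1,0,0,0,0],[1,0,0,0,0],[1,0,0,0,0],[1,0,0,0,0],[1,0,0,-0.02,0],[1,0,0,-0.05,0],[1,0,0,-0.08,0]]
  ],
  "grip_force": 60
}}

```text
clock: 15.02
tcp_pos: [0.4401, -0.1496, 0.0822]
orientation: [-2.303, -2.134, 0.002]
contact_force: [1.0, 0.0, -2.7]
grip_width: 0.0333
gripper_force: 59.8
```

{"op": "play_rows", "data": {
  "commands": [
    [[1,0,0,-0.05,0],[1,0,0,-0.12,0],[1,0,0,-0.22,0],[1,0,0,-0.32,0],[1,0,0,-0.42,0],[1,0,0,-0.5,0],[1,0,0,-0.53,0],[1,0,0,-0.53,0],[1,0,0,-0.53,0]]
  ]
}}

```text
clock: 15.77
tcp_pos: [0.4406, -0.1497, 0.1881]
orientation: [-2.305, -2.135, 0.0]
contact_force: [-0.2, 0.1, -3.9]
grip_width: 0.0333
gripper_force: 60.1
```

```bash
python3 go.py .6565 .083 .17
```

```text
pos [ 0.4406 -0.1497  0.1881] yawY -4.37 w 0.0333 t 15.77 shift [1.243 0.987 0.09 ] turn 0.0 F [-0.2  0.1 -3.9]
```

{"op": "play_rows", "data": {
  "commands": [
    [[1,0.04,0.03,0,0],[1,0.11,0.09,0,0],[1,0.21,0.17,0,0],[1,0.32,0.25,0,0],[1,0.43,0.34,0,0],[1,0.53,0.42,0,0],[1,0.62,0.49,0,0],[1,0.7,0.55,0,0],[1,0.74,0.58,0,0]]
  ]
}}

```text
clock: 16.52
tcp_pos: [0.569, -0.0072, 0.1869]
orientation: [-2.299, -2.137, -0.001]
contact_force: [1.3, 1.0, -3.7]
grip_width: 0.0328
gripper_force: 60.2
```

```bash
python3 go.py .6565 .083 .17
```

```text
pos [ 0.569  -0.0072  0.1869] yawY -4.17 w 0.0328 t 16.52 shift [0.481 0.403 0.085] turn 0.003 F [ 1.3  1.  -3.7]
```

{"op": "play_rows", "data": {
  "commands": [
    [[1,0.06,0.05,0,0],[1,0.14,0.12,0,0],[1,0.24,0.2,0,0],[1,0.34,0.29,0,0],[1,0.42,0.36,0,0],[1,0.46,0.39,0,0],[1,0.47,0.4,0.04,0],[1,0.47,0.4,0.08,0],[1,0.47,0.4,0.08,0],[1,0.47,0.4,0.08,0]]
  ]
}}

```text
clock: 17.35
tcp_pos: [0.6533, 0.0746, 0.1707]
orientation: [-2.305, -2.133, 0.006]
contact_force: [-0.1, -0.1, -3.3]
grip_width: 0.033
gripper_force: 60.3
```

```bash
python3 go.py .6565 .083 .059
```

```text
pos [0.6533 0.0746 0.1707] yawY -4.46 w 0.033 t 17.35 shift [0.044 0.014 0.558] turn -0.001 F [-0.1 -0.1 -3.3]
```

{"op": "play_rows", "data": {
  "commands": [
    [[1,0.02,0.01,0.05,0],[1,0.044,0.014,0.13,0],[1,0.044,0.014,0.24,0],[1,0.044,0.014,0.35,0],[1,0.044,0.014,0.44,0],[1,0.044,0.014,0.5,0],[1,0.044,0.014,0.53,0],[1,0.044,0.014,0.545,0],[1,0.044,0.014,0.55,0],[1,0.044,0.014,0.55,0],[1,0.044,0.014,0.55,0]]
  ]
}}

```text
clock: 18.27
tcp_pos: [0.6592, 0.0854, 0.0635]
orientation: [2.304, 2.134, 0.003]
contact_force: [0.4, 0.2, -3.3]
grip_width: 0.0329
gripper_force: 60.3
```

```bash
python3 go.py .6565 .083 .0505; python3 pic.py tamper .6572 .0834 .018 pics/t2.png
```

```text
pos [0.6592 0.0854 0.0635] yawY -4.37 w 0.0329 t 18.27 shift [-0.013 -0.013  0.065] turn 0.0 F [ 0.4  0.2 -3.3]
```

View pics/t2.png

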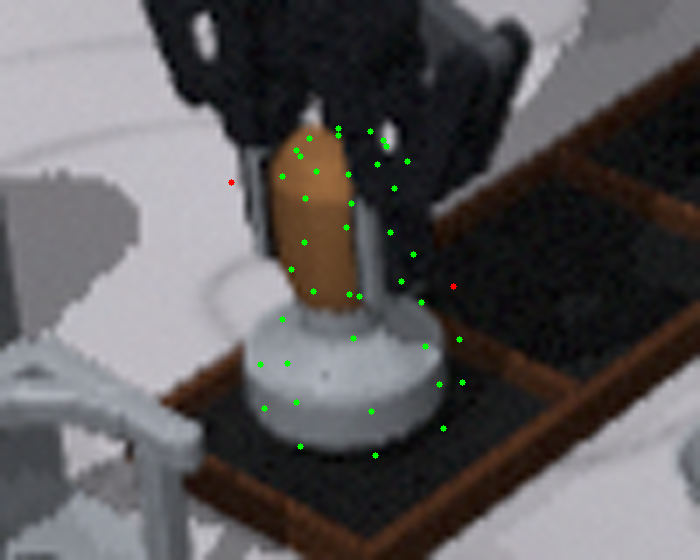

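The tamper hangs over the end bay (disc centre about (345,400) in the crop), a few mm toward the back rim. I'll shift it 5 mm toward the robot and lower it.

{"op": "play_rows", "data": {
  "commands": [
    [[1,0,-0.015,0,0],[1,0,-0.027,0.01,0],[1,0,-0.027,0.025,0],[1,0,-0.027,0.035,0],[1,0,-0.027,0.045,0],[1,0,-0.027,0.05,0],[1,0,-0.027,0.055,0],[1,0,-0.027,0.06,0],[1,0,-0.027,0.06,0],[1,0,-0.027,0.06,0]]
  ]
}}

```text
clock: 19.15
tcp_pos: [0.6531, 0.0857, 0.051]
orientation: [2.304, 2.135, 0.0]
contact_force: [-1.8, -1.1, 5.0]
grip_width: 0.0331
gripper_force: 60.4
```

{"op": "play_rows", "data": {
  "commands": [
    [[0.4,0,0,0,0],[0.2,0,0,0,0],[0,0,0,0,0],[-1,0,0,0,0],[-1,0,0,0,0],[-1,0,0,0,0],[-1,0,0,-0.05,0],[-1,0,0,-0.2,0],[-1,0,0,-0.4,0],[-1,0,0,-0.55,0],[-1,0,0,-0.65,0],[-1,0,0,-0.65,0]]
  ]
}}

```text
clock: 20.15
tcp_pos: [0.6561, 0.0867, 0.1869]
orientation: [2.301, 2.132, 0.013]
contact_force: [-0.1, -0.6, 1.3]
grip_width: 0.0859
gripper_force: 0.0
```

```bash
python3 go.py .4595 .126 .16
```

```text
pos [0.6561 0.0867 0.1869] yawY -4.37 w 0.0859 t 20.15 shift [ 0.121 -0.996  0.125] turn 0.0 F [-0.1 -0.6  1.3]
```

Next the leveller.

{"op": "play_rows", "data": {
  "commands": [
    [[-1,0.02,-0.15,0,0],[-1,0.04,-0.33,0,0],[-1,0.06,-0.52,0,0],[-1,0.09,-0.72,0,0],[-1,0.11,-0.89,0,0],[-1,0.121,-0.996,0.05,0],[-1,0.121,-0.996,0.12,0],[-1,0.121,-0.996,0.25,0],[-1,0.121,-0.996,0.25,0],[-1,0.121,-0.996,0.25,0]]
  ]
}}

```text
clock: 20.98
tcp_pos: [0.4553, 0.1246, 0.1299]
orientation: [-2.303, -2.135, 0.004]
contact_force: [0.3, 1.0, 1.0]
grip_width: 0.0854
gripper_force: 0.0
```

```bash
python3 go.py .4595 .126 .037; python3 - <<'E'
from h import *
fs=viewer.grab_frame("side"); ft=viewer.grab_frame("top")
for t,xy in(("needle_tool",(.6404,-.0995)),("tamper",(.654,.0855))):
    for f in(fs,ft):
        d=pick(f,t,xy,.010)
        if d: x,e=fit(t,[(f,d["rect"])],.010,xy); print(t,x.round(4),e.round(1),d["rect"])
for f in(fs,ft):
    d=pick(f,"leveller",(.459,.126))
    if d: print(fit("leveller",[(f,d["rect"])],.026,(.459,.126)))
u,v,k=310,200,3.3
cv2.imwrite("pics/top2.png",cv2.resize(ft["pixels"][v-75:v+75,u-118:u+118,::-1],None,fx=k,fy=k,interpolation=cv2.INTER_CUBIC))
E
```

```text
pos [0.4553 0.1246 0.1299] yawY -4.34 w 0.0854 t 20.98 shift [0.009 0.022 0.464] turn 0.001 F [0.3 1.  1. ]
needle_tool [ 0.6353 -0.0963] [ -1.9 -11.9   2.    1.6] [286.0, 207.9, 303.1, 235.2]
needle_tool [ 0.6406 -0.1011] [-1.3  0.6  1.3 -0.7] [328.3, 180.1, 352.5, 213.3]
tamper [0.6567 0.0825] [ 1.3  0.3 -1.3 -0.2] [222.1, 229.7, 253.7, 276.9]
(array([0.4563383 , 0.12728961]), array([ 0.6159835 , -1.18233218, -0.61458589,  1.03223321]))
(array([0.46054506, 0.10680541]), array([-2.87569507, -0.47455076, 11.76436101,  0.46061294]))
```

View pics/top2.png

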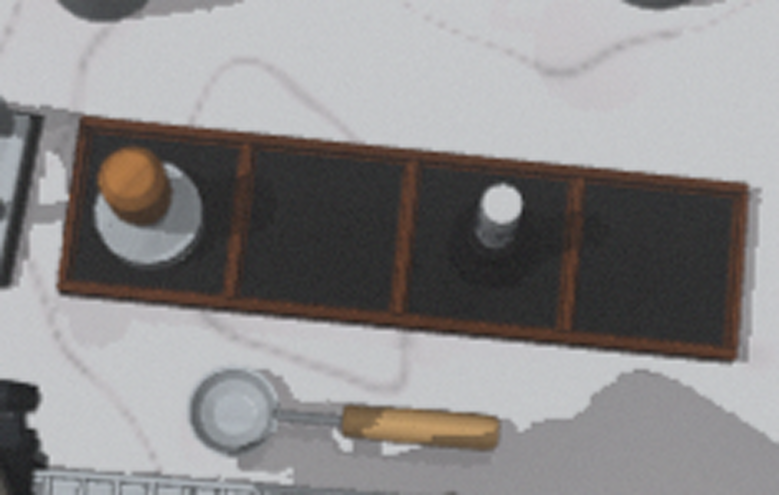

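Both placed tools stand upright and centred: tamper disc at (149,212) and needle foot at (490,252) in the crop. Going down on the leveller.

{"op": "play_rows", "data": {
  "commands": [
    [[-1,0.009,0.018,0.1,0],[-1,0.009,0.018,0.2,0],[-1,0.009,0.018,0.3,0],[-1,0.009,0.018,0.4,0],[-1,0.009,0.018,0.455,0],[-1,0.009,0.018,0.455,0],[-1,0.009,0.018,0.455,0]]
  ]
}}

```text
clock: 21.97
tcp_pos: [0.4598, 0.1266, 0.0393]
orientation: [-2.304, -2.135, 0.001]
contact_force: [-0.2, 0.7, 0.8]
grip_width: 0.0854
gripper_force: 0.0
```

```bash
python3 go.py .4585 .126 .037;python3 pic.py leveller .4585 .126 .026 pics/l1.png
```

```text
pos [0.4598 0.1266 0.0393] yawY -4.35 w 0.0854 t 21.97 shift [-0.003 -0.006  0.012] turn 0.001 F [-0.2  0.7  0.8]
```

View pics/l1.png

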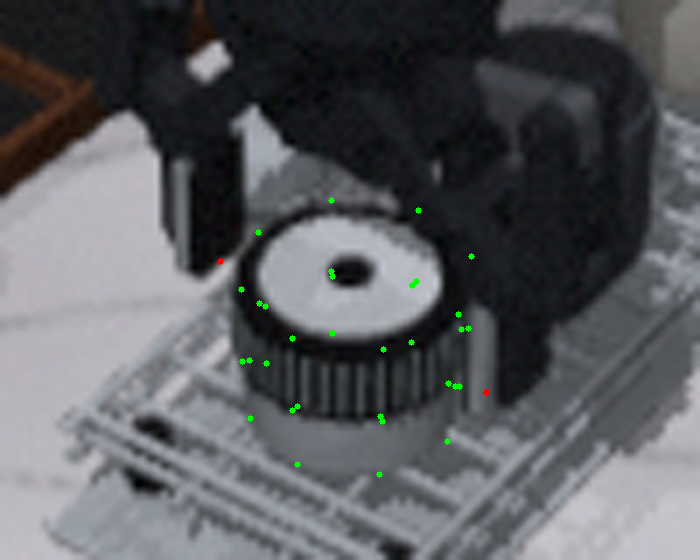

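The leveller outline fits and sits between the pads ((180,240) and (485,360)). Closing.

{"op": "play_rows", "data": {
  "commands": [
    [[-1,0,0,0.01,0],[1,0,0,0.01,0],[1,0,0,0.01,0],[1,0,0,0.01,0],[1,0,0,0.01,0],[1,0,0,0.01,0],[1,0,0,0.01,0],[1,0,0,0.01,0],[1,0,0,0.0,0],[1,0,0,-0.02,0],[1,0,0,-0.05,0],[1,0,0,-0.08,0]]
  ],
  "grip_force": 60
}}

```text
clock: 23.02
tcp_pos: [0.4596, 0.1263, 0.0557]
orientation: [-2.304, -2.135, 0.001]
contact_force: [0.3, 0.4, -2.5]
grip_width: 0.0583
gripper_force: 64.9
```

{"op": "play_rows", "data": {
  "commands": [
    [[1,0,0,-0.05,0],[1,0,0,-0.12,0],[1,0,0,-0.22,0],[1,0,0,-0.32,0],[1,0,0,-0.42,0],[1,0,0,-0.5,0],[1,0,0,-0.53,0],[1,0,0,-0.53,0],[1,0,0,-0.53,0]]
  ]
}}

```text
clock: 23.77
tcp_pos: [0.4597, 0.1262, 0.1612]
orientation: [2.304, 2.135, -0.0]
contact_force: [0.1, 0.1, -3.1]
grip_width: 0.0583
gripper_force: 65.1
```

```bash
python3 go.py .648 -.0075 .16
```

```text
pos [0.4597 0.1262 0.1612] yawY -4.37 w 0.0583 t 23.77 shift [-0.595  0.99   0.006] turn 0.0 F [ 0.1  0.1 -3.1]
```

{"op": "play_rows", "data": {
  "commands": [
    [[1,-0.03,0.04,0,0],[1,-0.08,0.13,0,0],[1,-0.15,0.24,0,0],[1,-0.22,0.37,0,0],[1,-0.31,0.51,0,0],[1,-0.39,0.65,0,0],[1,-0.47,0.78,0,0],[1,-0.53,0.88,0,0],[1,-0.575,0.955,0,0],[1,-0.595,0.99,0,0],[1,-0.595,0.99,0,0],[1,-0.595,0.99,0,0]]
  ]
}}

```text
clock: 24.77
tcp_pos: [0.6473, -0.007, 0.16]
orientation: [-2.303, -2.134, 0.002]
contact_force: [-0.4, 0.6, -2.0]
grip_width: 0.0585
gripper_force: 65.2
```

```bash
python3 go.py .648 -.0075 .029
```

```text
pos [ 0.6473 -0.007   0.16  ] yawY -4.36 w 0.0585 t 24.77 shift [-0.002  0.005  0.655] turn 0.0 F [-0.4  0.6 -2. ]
```

{"op": "play_rows", "data": {
  "commands": [
    [[1,0,0,0.05,0],[1,0,0,0.14,0],[1,0,0,0.25,0],[1,0,0,0.37,0],[1,0,0,0.48,0],[1,0,0,0.56,0],[1,0,0,0.61,0],[1,0,0,0.635,0],[1,0,0,0.645,0],[1,0,0,0.645,0],[1,0,0,0.645,0],[1,0,0,0.645,0]]
  ]
}}

```text
clock: 25.77
tcp_pos: [0.6491, -0.0072, 0.0335]
orientation: [2.304, 2.134, 0.002]
contact_force: [1.1, 0.2, -2.4]
grip_width: 0.0586
gripper_force: 65.2
```

```bash
python3 go.py .648 -.0075 .021
```

```text
pos [ 0.6491 -0.0072  0.0335] yawY -4.37 w 0.0586 t 25.77 shift [-0.002 -0.006  0.062] turn 0.0 F [ 1.1  0.2 -2.4]
```

{"op": "play_rows", "data": {
  "commands": [
    [[1,0,0,0.015,0],[1,0,0,0.028,0],[1,0,0,0.038,0],[1,0,0,0.046,0],[1,0,0,0.052,0],[1,0,0,0.057,0],[1,0,0,0.057,0],[1,0,0,0.057,0]]
  ]
}}

```text
clock: 26.43
tcp_pos: [0.6481, -0.0074, 0.0223]
orientation: [2.304, 2.135, -0.001]
contact_force: [-5.9, -0.3, 9.9]
grip_width: 0.0585
gripper_force: 66.7
```

{"op": "play_rows", "data": {
  "commands": [
    [[0.2,0,0,0,0],[0,0,0,0,0],[-0.5,0,0,0,0],[-1,0,0,0,0],[-1,0,0,0,0],[-1,0,0,0,0],[-1,0,0,-0.05,0],[-1,0,0,-0.2,0],[-1,0,0,-0.4,0],[-1,0,0,-0.6,0],[-1,0,0,-0.7,0],[-1,0,0,-0.7,0]]
  ]
}}

```text
clock: 27.43
tcp_pos: [0.652, -0.0066, 0.1679]
orientation: [2.3, 2.13, 0.013]
contact_force: [0.7, 0.3, 0.4]
grip_width: 0.0853
gripper_force: 0.0
```

```bash
python3 go.py .4515 .0365 .16
```

```text
pos [ 0.652  -0.0066  0.1679] yawY -4.37 w 0.0853 t 27.43 shift [ 0.139 -1.016  0.029] turn 0.0 F [0.7 0.3 0.4]
```

{"op": "play_rows", "data": {
  "commands": [
    [[-1,0.02,-0.15,0,0],[-1,0.05,-0.33,0,0],[-1,0.07,-0.52,0,0],[-1,0.1,-0.72,0,0],[-1,0.13,-0.89,0,0],[-1,0.139,-1,0.05,0],[-1,0.139,-1,0.12,0],[-1,0.139,-1,0.18,0],[-1,0.139,-1,0.18,0],[-1,0.139,-1,0.18,0]]
  ]
}}

```text
clock: 28.27
tcp_pos: [0.4506, 0.0356, 0.1248]
orientation: [-2.304, -2.135, 0.001]
contact_force: [0.3, -0.3, 0.4]
grip_width: 0.0854
gripper_force: 0.0
```

```bash
python3 go.py .4515 .0365 .037; python3 pic.py dosing_cup .4515 .0365 .026 pics/d1.png
```

```text
pos [0.4506 0.0356 0.1248] yawY -4.35 w 0.0854 t 28.27 shift [0.005 0.005 0.439] turn 0.001 F [ 0.3 -0.3  0.4]
```

View pics/d1.png

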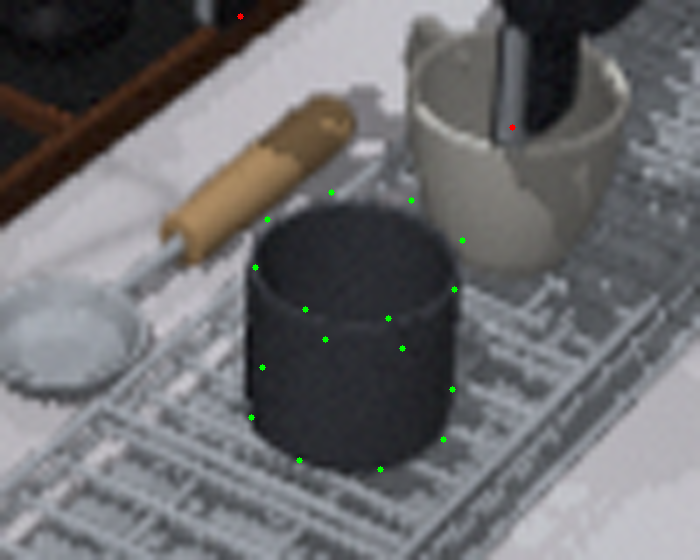

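The dosing cup outline fits, about 0.5 px off; the finger only overlaps the espresso cup in projection. Descending and gripping.

{"op": "play_rows", "data": {
  "commands": [
    [[-1,0.005,0.005,0.08,0],[-1,0.005,0.005,0.18,0],[-1,0.005,0.005,0.28,0],[-1,0.005,0.005,0.38,0],[-1,0.005,0.005,0.43,0],[-1,0.005,0.005,0.43,0],[-1,0.005,0.005,0.43,0]]
  ]
}}

```text
clock: 28.9
tcp_pos: [0.4524, 0.0367, 0.0392]
orientation: [-2.304, -2.135, 0.0]
contact_force: [0.0, 0.8, -0.1]
grip_width: 0.0852
gripper_force: 0.0
```

{"op": "play_rows", "data": {
  "commands": [
    [[1,0,0,0,0],[1,0,0,0,0],[1,0,0,0,0],[1,0,0,0,0],[1,0,0,0,0],[1,0,0,0,0],[1,0,0,0,0],[1,0,0,0,0],[1,0,0,0,0],[1,0,0,-0.02,0],[1,0,0,-0.05,0],[1,0,0,-0.08,0]]
  ],
  "grip_force": 40
}}

```text
clock: 29.9
tcp_pos: [0.452, 0.0365, 0.0556]
orientation: [2.304, 2.135, -0.0]
contact_force: [0.5, 0.9, -1.6]
grip_width: 0.0558
gripper_force: 42.9
```

{"op": "play_rows", "data": {
  "commands": [
    [[1,0,0,-0.05,0],[1,0,0,-0.12,0],[1,0,0,-0.22,0],[1,0,0,-0.32,0],[1,0,0,-0.42,0],[1,0,0,-0.52,0],[1,0,0,-0.6,0],[1,0,0,-0.62,0],[1,0,0,-0.62,0],[1,0,0,-0.62,0]]
  ]
}}

```text
clock: 30.73
tcp_pos: [0.4517, 0.0364, 0.1787]
orientation: [2.305, 2.135, -0.001]
contact_force: [-0.1, 0.5, -1.7]
grip_width: 0.056
gripper_force: 43.0
```

```bash
python3 go.py .632 -.19 .17
```

```text
pos [0.4517 0.0364 0.1787] yawY -4.37 w 0.056 t 30.73 shift [-1.06   0.985  0.043] turn 0.0 F [-0.1  0.5 -1.7]
```

{"op": "play_rows", "data": {
  "commands": [
    [[1,-0.04,0.04,0,0],[1,-0.12,0.11,0,0],[1,-0.22,0.2,0,0],[1,-0.33,0.31,0,0],[1,-0.45,0.42,0,0],[1,-0.57,0.53,0,0],[1,-0.69,0.64,0,0],[1,-0.8,0.74,0,0],[1,-0.89,0.83,0,0],[1,-0.95,0.9,0,0],[1,-0.98,0.95,0,0],[1,-1,0.985,0,0]]
  ]
}}

```text
clock: 31.73
tcp_pos: [0.6334, -0.1803, 0.1766]
orientation: [-2.305, -2.132, 0.003]
contact_force: [-0.2, 0.2, -1.9]
grip_width: 0.0555
gripper_force: 43.0
```

```bash
python3 go.py .632 -.19 .03
```

```text
pos [ 0.6334 -0.1803  0.1766] yawY -4.49 w 0.0555 t 31.73 shift [-0.049 -0.001  0.733] turn -0.001 F [-0.2  0.2 -1.9]
```

{"op": "play_rows", "data": {
  "commands": [
    [[1,-0.025,0,0.02,0],[1,-0.05,-0.01,0.08,0],[1,-0.05,-0.01,0.18,0],[1,-0.05,-0.01,0.3,0],[1,-0.05,-0.01,0.42,0],[1,-0.05,-0.01,0.54,0],[1,-0.05,-0.01,0.63,0],[1,-0.05,-0.01,0.69,0],[1,-0.05,-0.01,0.715,0],[1,-0.05,-0.01,0.72,0],[1,-0.05,-0.01,0.72,0],[1,-0.05,-0.01,0.72,0]]
  ]
}}

```text
clock: 32.73
tcp_pos: [0.6313, -0.1878, 0.0361]
orientation: [2.303, 2.134, 0.002]
contact_force: [-0.3, -0.6, -1.3]
grip_width: 0.0557
gripper_force: 43.0
```

```bash
python3 go.py .632 -.19 .022
```

```text
pos [ 0.6313 -0.1878  0.0361] yawY -4.36 w 0.0557 t 32.73 shift [-0.011  0.004  0.071] turn 0.0 F [-0.3 -0.6 -1.3]
```

{"op": "play_rows", "data": {
  "commands": [
    [[1,-0.01,0,0.015,0],[1,-0.01,0,0.03,0],[1,-0.01,0,0.042,0],[1,-0.01,0,0.052,0],[1,-0.01,0,0.06,0],[1,-0.01,0,0.065,0],[1,-0.01,0,0.065,0],[1,-0.01,0,0.065,0]]
  ]
}}

```text
clock: 33.4
tcp_pos: [0.6304, -0.1898, 0.0242]
orientation: [2.304, 2.135, -0.001]
contact_force: [-7.8, 1.3, 17.3]
grip_width: 0.0559
gripper_force: 44.8
```

{"op": "play_rows", "data": {
  "commands": [
    [[0.2,0,0,0,0],[0,0,0,0,0],[-0.5,0,0,0,0],[-1,0,0,0,0],[-1,0,0,0,0],[-1,0,0,0,0],[-1,0,0,-0.05,0],[-1,0,0,-0.2,0],[-1,0,0,-0.4,0],[-1,0,0,-0.6,0],[-1,0,0,-0.8,0],[-1,0,0,-0.8,0]]
  ]
}}

```text
clock: 34.4
tcp_pos: [0.6354, -0.1902, 0.1919]
orientation: [2.296, 2.127, 0.013]
contact_force: [1.6, -0.1, 1.0]
grip_width: 0.0853
gripper_force: 0.0
```

{"op": "play_rows", "data": {
  "commands": [
    [[-1,0,-0.2,0,0],[-1,-0.2,-0.4,0,0],[-1,-0.4,-0.6,0,0],[-1,-0.6,-0.7,0,0],[-1,-0.8,-0.7,0,0],[-1,-1,-0.7,0,0],[-1,-1,-0.7,0,0],[-1,-1,-0.7,0,0],[-1,-1,-0.7,0,0],[-1,-1,-0.7,0,0]]
  ]
}}

```text
clock: 35.23
tcp_pos: [0.4761, -0.3773, 0.182]
orientation: [-2.303, -2.136, -0.001]
contact_force: [-0.2, 0.4, 0.1]
grip_width: 0.0853
gripper_force: 0.0
```

```bash
python3 - <<'E'
from h import *
ft=viewer.grab_frame("top"); fs=viewer.grab_frame("side")
print(get_obs()["clock"])
for t,xy in(("needle_tool",(.6404,-.0995)),("tamper",(.654,.0855)),("leveller",(.648,-.0075)),("dosing_cup",(.631,-.19))):
    for f in(fs,ft):
        d=pick(f,t,xy,.010)
        if d: x,e=fit(t,[(f,d["rect"])],.010,xy); print(t,x.round(4),e.round(1))
k=2.2
a=cv2.resize(ft["pixels"][140:350,150:470,::-1],(564,370)); b=cv2.resize(fs["pixels"][170:350,200:430,::-1],(564,441))
cv2.imwrite("pics/end.png",np.hstack([cv2.resize(a,(400,262)),cv2.resize(b,(400,313))[:262]]))
cv2.imwrite("pics/enda.png",cv2.resize(a,(790,518),interpolation=cv2.INTER_CUBIC)); cv2.imwrite("pics/endb.png",cv2.resize(b,(700,548)))
E
```

```text
35.3333
needle_tool [ 0.6362 -0.096 ] [ 1.  -1.4 -1.   1.2]
needle_tool [ 0.6402 -0.1027] [-1.5 -0.8  1.5  0.9]
tamper [0.657  0.0818] [ 1.9  2.2 -2.1 -1.1]
tamper [0.6505 0.0872] [-0.5 -1.   0.5  1.1]
leveller [ 0.6426 -0.0077] [ 0.3 -0.1 -0.3  0.1]
leveller [ 0.6448 -0.011 ] [ 1.2 -0.9 -1.2  1. ]
dosing_cup [ 0.6313 -0.1899] [-0.2 -0.1  0.2  0.1]
dosing_cup [ 0.6313 -0.1933] [-1.6 -1.8  1.4  2. ]
```

View pics/enda.png

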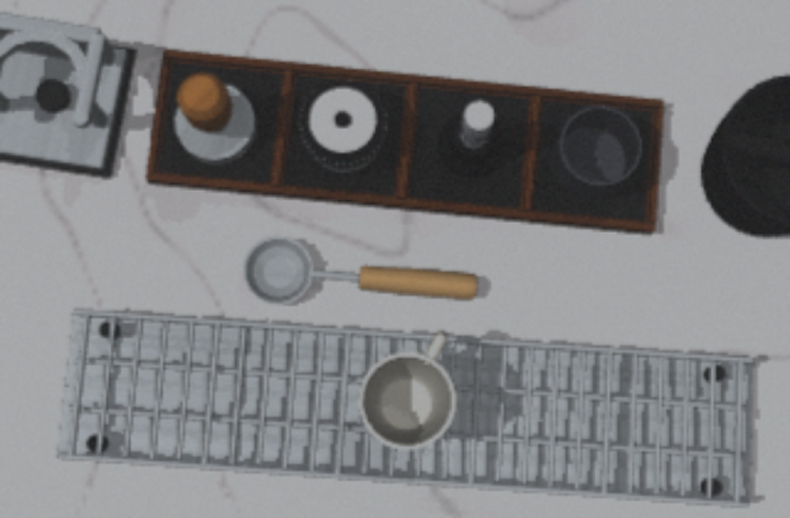

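View pics/endb.png

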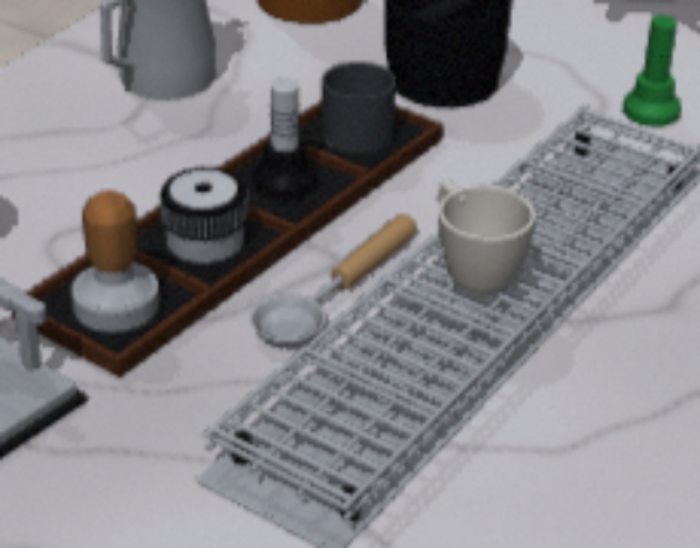

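All four tools stand upright and centred in their bays. From the stand outward, top-view crop, they are tamper (213,122), leveller (343,125), needle (475,140) and dosing cup (600,146). The espresso cup is unmoved at (408,400).

```bash
python3 -c "
from bench import r; print(r.hand_in())"
```

```text
the job is handed in; nothing more can be done
None
```

The job is handed in: the dosing cup, needle tool, leveller and tamper each stand upright in their own bay with the tamper next to the tamping stand, and the espresso cup was left where it was (checked in both cameras at 35 s; hand-in reported no verdict).

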